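# Clip the missing hanger bracket onto the storeroom rail

### The job

Fit the loose single-eared hanger bracket into the empty place on the rail, midway between the two already fitted and facing the same way: hook its lip under the rail's edge with the clip end raised, then tilt it down until the spring clip snaps and it sits flat on the rail. Leave the twin-eared bolt-on clevis where it stands.

Things in the scene. Friction and masses are not known exactly. Their poses are not given: they have to be found in the camera images.
- bracket: Loose dark steel single-ear bracket, about 0.4 kg. Origin: mid underside of its shoe, 40 mm above the bench as it stands; x from lip to clip, z up. Shoe 100 x 40 x 8 mm (z 0 to 8). Upright ear to grip: 16 mm thick (y), x -20 to 30, z 8 to 75, round top (centre x 5, z 50, radius 25). Lip at the -x end, bright spring clip at the +x end, both down to z -40 (see lip).
- lip (a point): Inner upper tip of the lip's toe: bracket x -26, z -22 mm, same axes. Bracket frame: lip 40 wide, wall x -50 to -42, toe from it to x -26, z -22 to -27. Clip 24 wide: stem x 51 to 57, tooth in to x 35 (top z -11), below it a face sloping out to x 51, z -40. The rail edge pushes the clip outwards, up to 20 mm (1.5 N + 0.3 N/mm; some 10 N down), till it springs back under.
- bay (a point): Gap's middle on the fixed rail's top face, 67 mm above the bench; x across to the clip edge (away from robot), y along, z up. Rail: steel T, plate 80 (x) x 300 x 5 mm on a web 26 wide, 55 mm high over its board. Fitted: bracket axes parallel, origin here or up to 10 mm to -x, lip round the -x edge (nearer the robot), clip under the +x edge. Like neighbours at y -100 and 100 mm.
- clevis: Loose dark steel bolt-on clevis standing near the bracket, to be left alone: flat foot 90 x 56 x 9 mm and two upright ears 77 mm high, no lip and no clip. Origin: centre of its underside, on the bench.
Mind the look-alikes: they are no part of the job. What is shaped like the bracket but blue or red is not meant.

How it is judged:
On the way:
1. the lip is hooked under the rail's edge in the bay while the clip end is still raised (bracket tilted more than 6 degrees) (x of lip in the frame of bay between -0.038 and -0.005 m and z of lip in the frame of bay between -0.04 and -0.004 m and y of lip in the frame of bay between -0.035 and 0.035 m and angle between the z axis of bracket and the z axis of bay, either way round above 0.105 rad), for 0.1 s.
At the end, for the whole second after the job is handed in: Clipped on: lip and clip under the rail's edges, shoe within 3 mm of the rail's top and 2.3 deg of level; origin within 20 mm along the rail of the gap's middle, -14 to +6 mm across (x); square within 12 deg; at rest and released; clevis within 30 mm of its start (x of bracket in the frame of bay between -0.014 and 0.006 m and y of bracket in the frame of bay between -0.02 and 0.02 m and z of bracket in the frame of bay between -0.003 and 0.003 m and angle between the z axis of bracket and the z axis of bay, either way round below 0.04 rad and angle between the x axis of bracket and the x axis of bay, either way round below 0.21 rad and x of lip in the frame of bay below 0 m and linear speed of bracket below 0.02 m/s and distance of clevis from where it was at the start of the episode below 0.03 m); the robot touches nothing.
It fails at once if the clevis is pushed more than 30 mm or tipped over (distance of clevis from where it was at the start of the episode above 0.03 m or angle between clevis's own z axis and vertical above 0.5 rad).
It also fails if it takes over 42 s, if anything falls off the work surface, if the arm or the gripper's body presses on something with over 40 N, if the wrist force passes 120 N, or if a joint passes its speed limit or range.

### The arm

A 6-joint arm with a two-finger parallel gripper is mounted at the origin on the work surface. World frame = base frame: x ahead of the robot, y to its left, z up, the work surface at z = 0. Lengths are in m, angles in rad, forces in N, time in s.
With the tool pointing down it reaches from about 0.35 to 0.975 m from the base axis. Payload 4.9 kg.
Tool frame: the origin (TCP) lies at the very end of the fingers, on their centre line; the grasp point (between the pads) lies manip.grip_point_offset behind it (manip.grip_point_offset is the distance from the TCP to the grasp point, in m); z points along the fingers, y is the direction in which the jaws open and shut (so a half turn about z gives the same grasp; the last joint's range is limited). The gripper opens to 85 mm and grips with 20 to 120 N. Pads are 22 mm wide; open, the fingers measure 114 mm over their backs; the gripper's body (76 mm by 85 mm) begins 54 mm behind the grasp point. The pads swing forward as they close: fully open they stand 13 mm farther back than shut.
Start: joints at [1.068, 0.053, 1.613, -0, 1.476, -0.119], TCP at [0.234, 0.58, 0.199] pointing down, gripper open.
Joint ranges: [-3.01, 3.01], [-1.01, 2.22], [0.06, 2.58], [-1.02, 4.17], [0.09, 2.62], [-3.14, 3.14]. Speed limits (rad/s): [2.57, 2.57, 3.14, 3.14, 3.14, 3.14].

### API

Orientations are given as a unit quaternion [w, x, y, z].
In Python, from plant import status, grab_frame, camera_params, ticket, boxes_of, outline_of, manip gives the robot as it stands. The module is installed in compiled form; this text tells all that it offers.
- The arm moves only by the tool play_rows, never from a script. Its argument "deltas" is a list of rows, each a list of 2 entries, a list of its own where there are three numbers: the shift along the world's x, y, z in m, then the turn about the world's z in rad. A call has 1 to 5 rows; each row is the pose to reach, as a shift and turn from the pose commanded when the call began; what a row does not reach only later rows make up. A row lasts 1/8 s, in which the tool goes at most 62.5 mm and 10.7 degrees, less where a joint would pass 70% of its speed; a pose out of reach is approached as far as the arm can. A call with a gripper value outside its range is refused whole. "grip" is the opening, from -1 (shut) to 1 (fully open), set as the call begins (left out, the last holds). The fingers move at their own pace and stop on an object; the grip force is fixed at half the most. Time passes only in rows, so rows that repeat a pose let the fingers close. It gives the time, the measured TCP pose, the force and the opening at its end, in the units of the state.
- status.state(): the state, without advancing time (a new reading comes with each control period).
- grab_frame(name): name is "scene" or "top" or "wrist"; returns (picture, depth): 480x640x3 uint8, blue, green, red; 480x640 float32, m along the optical axis (not along the pixel's ray), 0 where there is no reading.
- camera_params(name): a dict with "mtx" (3x3 intrinsics, pixels), "world_from_camera" (4x4, takes a point from camera to world coordinates). Camera axes: x right, y up, looking along -z (the intrinsics and any distortion apply to the point x, -y, -z); pixel columns grow to the right and rows downward; lengths in m; the calibration is good to about 2 mm. A picture is of the moment at which its call begins: read the wrist's pose just before it. camera_params takes no time and is no camera call; for the wrist camera it gives the pose at the moment of the call.
- ticket.job_done(): hands the job in, once; it reports no verdict.
Trained networks look in the newest picture that a camera, given by its name, has taken for a name from the list of things; names that differ only in an ending like _2 or _b are one class to them, and where a whole thing is asked for, a point or a joint stands for the part that bears it (a point fixed in the world has none). Each returns a list of dicts, best first, with "confidence" (0 to 1); they miss things now and then, are a little off and sometimes report something else, mostly with a low value. They report only what shows in the picture. A call takes as long as a camera call. They do not tell look-alikes from the thing itself.
- boxes_of(camera, name): "box" ([left, top, right, bottom] in pixels, round what is visible of it).
- outline_of(camera, name): "region" (480x640 bool, what is visible of it) and "box" ([left, top, right, bottom] in pixels, round what is visible of it).
The state is a dict: "time": time; "joint_pos": joint angles; "joint_vel": joint speeds; "joint_efforts": joint torques, N m; "tool_pos": TCP position; "tool_rot": TCP orientation; "contact_force": force on the tool from outside, world axes, zero at the start; "ft_torque": the same for the moment, N m; "gripper_width": opening from 0.0 (shut) to 1.0 (fully open).
Only numpy, scipy, OpenCV 4.12 (cv2) and the standard library are available. Lean on these libraries where they do the work, as an engineer would, in place of code of your own. Each camera call takes 0.05 s, during which the arm holds its last target.

## Working session

There is one attempt and no reset: what is moved stays moved. The work goes in short steps, Python scripts to look and compute and a tool call to move; the robot and the scene stay as the last step left them, time stands still between calls to the robot, and variables do not carry over. Pictures are saved under pics/ and viewed, and the job is handed in when it is done.

Besides the shell and the picture viewer there is one more tool, called after "Emit:" as name(argument=value, ...), one argument or row to a line, values as JSON. play_rows: Moves the arm, as the interface text tells. Its arguments: {"type":"object","properties":{"deltas":{"type":"array"},"grip":{"type":"number"}},"required":["deltas"]}

```bash
mkdir -p pics; cat > h.py <<'E'
import numpy as np, cv2
from plant import status, grab_frame, camera_params, ticket, boxes_of, outline_of, manip
def w2p(cam,P,cp=None):
    c=cp or camera_params(cam); T=np.linalg.inv(np.array(c["world_from_camera"])); K=np.array(c["mtx"])
    P=np.atleast_2d(P); q=P@T[:3,:3].T+T[:3,3]; q=q*[1,-1,-1]; u=q@K.T; return u[:,:2]/u[:,2:]
def p2w(c,u,v,d):
    K=np.array(c["mtx"]); T=np.array(c["world_from_camera"])
    u=np.asarray(u,float);v=np.asarray(v,float);d=np.asarray(d,float)
    x=(u-K[0,2])/K[0,0]*d; y=(v-K[1,2])/K[1,1]*d
    q=np.stack([x,-y,-d],-1); return q@T[:3,:3].T+T[:3,3]
def ray(c,u,v):
    T=np.array(c["world_from_camera"]); p=p2w(c,u,v,1.0); o=T[:3,3]; r=p-o; return o,r/np.linalg.norm(r)
E
python3 - <<'E'
from h import *
print(status.state()); print(manip.grip_point_offset, [a for a in dir(manip) if a[0]!='_'])
for n in ["scene","top","wrist"]:
    c=camera_params(n); im,d=grab_frame(n); cv2.imwrite(f"pics/{n}0.png",im); np.save(f"{n}0.npy",d); 
    import pickle; pickle.dump((im,d,c),open(f"{n}0.pkl","wb"))
    print(n,c)
    if n!="wrist":
      for t in ["bracket","clevis","bay"]:
        print(t,[(r["box"],round(r["confidence"],2)) for r in boxes_of(n,t)])
E
```

```text
{'time': 0.0, 'joint_pos': array([ 1.06799509e+00,  5.33384759e-02,  1.61428589e+00,  2.30871824e-05,
        1.47603409e+00, -1.19002067e-01]), 'joint_vel': array([-1.17746420e-03,  2.02076516e-03,  6.83309862e-05,  6.96335076e-04,
       -1.23973055e-04,  1.22860109e-03]), 'joint_efforts': array([-9.18812248e-05, -3.93663812e+01, -3.70175922e+01, -1.09520799e-04,
        6.87463616e-03, -3.19847445e-06]), 'tool_pos': array([0.23368548, 0.57891944, 0.19737935]), 'tool_rot': array([-3.26921517e-04,  1.90724934e-01,  9.81642976e-01, -9.79865261e-04]), 'contact_force': array([-0.5701794 , -0.15344212, -0.36232883]), 'ft_torque': array([ 0.02119141, -0.0682411 , -0.06033917]), 'gripper_width': 1.0023072360461587}
0.0187 ['IKError', 'grip_point_offset']
scene {'mtx': array([[585.71019702,   0.        , 310.44343325],
       [  0.        , 585.71019702, 242.40892656],
       [  0.        ,   0.        ,   1.        ]]), 'world_from_camera': array([[-0.82067158, -0.36133954,  0.44264194,  0.94495137],
       [ 0.57136636, -0.52736827,  0.62882683,  0.76713658],
       [ 0.00621532,  0.7689
[... 785 characters left out ...]
4), ([212.0, 207.5, 239.1, 271.4], 0.83), ([259.3, 153.4, 280.4, 213.1], 0.71)]
clevis [([278.1, 240.2, 307.5, 285.1], 0.83)]
bay [([356.5, 171.2, 533.4, 307.3], 0.56)]
wrist {'mtx': array([[356.04316774,   0.        , 319.90566393],
       [  0.        , 356.04316774, 233.06818871],
       [  0.        ,   0.        ,   1.        ]]), 'world_from_camera': array([[ 3.75793902e-01, -8.76351975e-01, -3.01307417e-01,
         1.56339537e-01],
       [ 9.26703063e-01,  3.55160014e-01,  1.22812046e-01,
         6.11959161e-01],
       [-6.14232440e-04, -3.25374524e-01,  9.45585026e-01,
         3.74713939e-01],
       [ 0.00000000e+00,  0.00000000e+00,  0.00000000e+00,
         1.00000000e+00]])}
```

View pics/scene0.png

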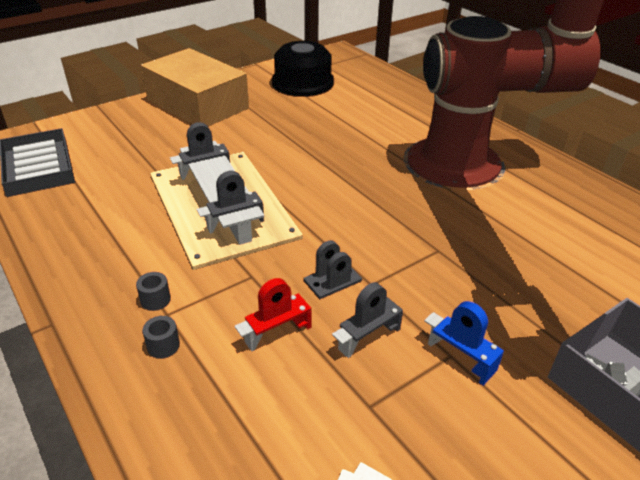

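View pics/top0.png

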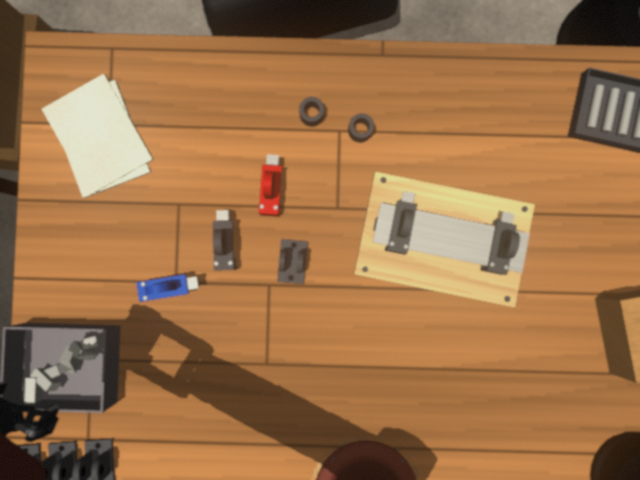

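View pics/wrist0.png

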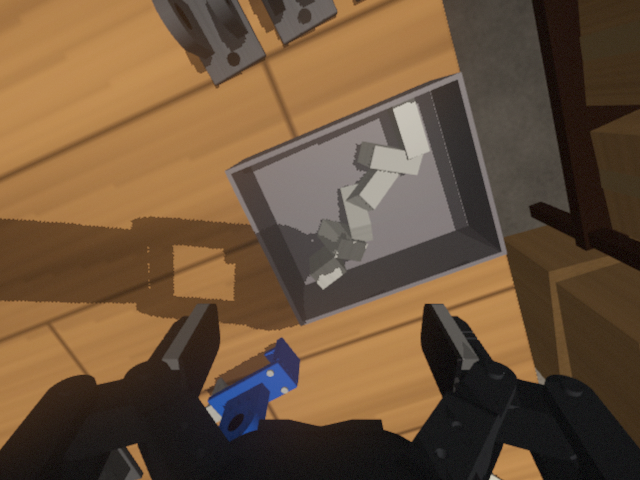

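```bash
cat > m1.py <<'E'
from h import *; import pickle
for n in ["top","scene"]:
    im,d,c=pickle.load(open(f"{n}0.pkl","rb"))
    v,u=np.mgrid[:480,:640]; P=p2w(c,u,v,d); ok=d>0
    # table
    print(n,"table z",np.percentile(P[...,2][ok&(np.abs(P[...,2])<.02)],[5,50,95]))
    # rail plate: z .06-.073 in region
    R=ok&(np.abs(P[...,2]-.067)<.006)&(P[...,0]>.3)&(P[...,0]<.7)
    reg=np.zeros_like(R); 
    if n=="top": reg[190:290,365:535]=1
    else: reg[140:245,160:290]=1
    R&=reg
    hsv=cv2.cvtColor(im,cv2.COLOR_BGR2HSV); R&=(hsv[...,2]>100)&(hsv[...,1]<60)
    q=P[R]; print("rail n",len(q),"z",np.percentile(q[:,2],[5,50,95]))
    rect=cv2.minAreaRect((q[:,:2]*1000).astype(np.float32)); print(rect)
    # bracket
    reg=np.zeros_like(R)
    if n=="top": reg[200:280,200:250]=1
    else: reg[280:362,330:408]=1
    B=ok&reg&(P[...,2]>.03)
    q=P[B]; print("brk n",len(q),"zmax",np.percentile(q[:,2],[50,90,99,100]))
    e=q[q[:,2]>.07]; s=q[(q[:,2]<.056)&(q[:,2]>.035)]
    print(" ear",cv2.minAreaRect((e[:,:2]*1000).astype(np.float32)),np.median(e,0)); print(" shoe",cv2.minAreaRect((s[:,:2]*1000).astype(np.float32)))
im=cv2.imread("pics/scene0.png"); cv2.imwrite("pics/crop1.png",np.hstack([cv2.resize(im[220:390,220:420],None,fx=3,fy=3)]))
E
python3 m1.py
```

```text
top table z [-0.00370607  0.00017473  0.0104265 ]
rail n 4582 z [0.06367392 0.06706593 0.07172722]
((539.5123291015625, -153.5941925048828), (299.460693359375, 119.49488067626953), 79.69816589355469)
brk n 1139 zmax [0.04843519 0.11118206 0.11607833 0.11811836]
 ear ((506.95733642578125, 302.1278381347656), (49.175777435302734, 17.529834747314453), 3.4066827297210693) [0.50528944 0.29890992 0.1079024 ]
 shoe ((512.8304443359375, 302.23345947265625), (120.29158020019531, 40.250953674316406), 3.417825698852539)
scene table z [-0.00298384 -0.00041043  0.01013684]
rail n 1801 z [0.06358132 0.06605077 0.07113738]
((541.0922241210938, -152.2637939453125), (307.2574462890625, 119.4586181640625), 78.54313659667969)
brk n 2113 zmax [0.04991315 0.10724226 0.11449158 0.11675186]
 ear ((507.273193359375, 305.1611633300781), (52.756683349609375, 19.965293884277344), 5.626867771148682) [0.51387555 0.31195868 0.09682782]
 shoe ((512.0136108398438, 306.25390625), (122.53730010986328, 41.81110763549805), 3.4580986499786377)
```

View pics/crop1.png

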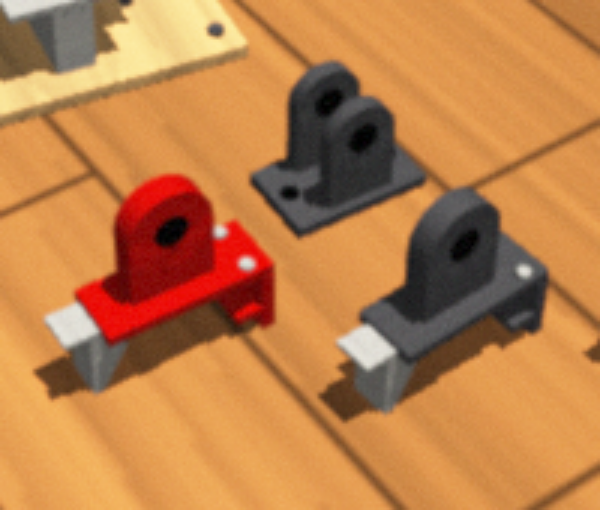

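```bash
cat > m2.py <<'E'
from h import *; import pickle
for n in ["top","scene"]:
    im,d,c=pickle.load(open(f"{n}0.pkl","rb"))
    v,u=np.mgrid[:480,:640]; P=p2w(c,u,v,d); ok=d>0
    reg=np.zeros(ok.shape,bool)
    if n=="top": reg[180:290,365:535]=1
    else: reg[110:245,150:290]=1
    q=P[ok&reg]; 
    ctr=np.array([.5397,-.1535])
    # neighbours' ears: z>.09
    e=q[(q[:,2]>.1)&(q[:,2]<.16)]
    lab=cv2.kmeans(e[:,:2].astype(np.float32),2,None,(3,50,1e-6),5,cv2.KMEANS_PP_CENTERS)[1].ravel()
    cs=[]
    for k in (0,1):
        r=cv2.minAreaRect((e[lab==k][:,:2]*1000).astype(np.float32)); print(n,"ear",r,np.percentile(e[lab==k][:,2],99)); cs.append(np.array(r[0])/1000)
    cs.sort(key=lambda p:p[1]); dv=cs[1]-cs[0]; yaw=-np.arctan2(dv[0],dv[1]); print(" spacing",np.linalg.norm(dv),"yaw",np.degrees(yaw),"mid",(cs[0]+cs[1])/2)
    th=np.radians(-10.5)
    Rm=np.array([[np.cos(th),-np.sin(th)],[np.sin(th),np.cos(th)]])
    l=(q[:,:2]-ctr)@Rm
    g=(np.abs(l[:,1])<.07)&(np.abs(q[:,2]-.067)<.006)
    L=l[g]; 
    for a in np.arange(-.06,.061,.03):
        s=L[np.abs(L[:,1]-a)<.015]; print("  y",round(a,2),"x range",np.percentile(s[:,0],[1,99]).round(4),np.median(q[g][:,2]).round(4))
    g=(np.abs(l[:,0])<.035)&(np.abs(q[:,2]-.067)<.006); print("  yrange",np.percentile(l[g][:,1],[.5,99.5]))
E
python3 m2.py
```

```text
top ear ((516.4098510742188, -250.7991485595703), (18.37391471862793, 50.810604095458984), 79.93010711669922) 0.14528973048334004
top ear ((551.0537109375, -54.4134521484375), (17.004819869995117, 49.90055847167969), 79.78992462158203) 0.14442695950561962
 spacing 0.1994180001431974 yaw -10.004460130130925 mid [ 0.53373178 -0.1526063 ]
  y -0.06 x range [-0.0499  0.0286] 0.0669
  y -0.03 x range [-0.0501  0.0285] 0.0669
  y 0.0 x range [-0.0504  0.0282] 0.0669
  y 0.03 x range [-0.0504  0.0279] 0.0669
  y 0.06 x range [-0.0505  0.0275] 0.0669
  yrange [-0.1495629   0.14874346]
scene ear ((551.6716918945312, -50.77521896362305), (21.275720596313477, 50.15086364746094), 79.93437194824219) 0.14140253641829933
scene ear ((515.7393188476562, -248.7818603515625), (26.729095458984375, 50.409549713134766), 80.22224426269531) 0.1411410723134836
 spacing 0.20124056615531533 yaw -10.28556452493481 mid [ 0.53370551 -0.14977854]
  y -0.06 x range [-0.0506  0.0283] 0.0659
  y -0.03 x range [-0.0515  0.028 ] 0.0659
  y 0.0 x range [-0.0176  0.0283] 0.0659
  y 0.03 x range [0.0007 0.028 ] 0.0659
  y 0.06 x range [-0.0522  0.0276] 0.0659
  yrange [-0.143338    0.15430214]
```

Emit:
play_rows(
  deltas=[
    [[0.04,-0.04,0.01],0.09],
    [[0.08,-0.08,0.02],0.18],
    [[0.12,-0.12,0.03],0.27],
    [[0.16,-0.16,0.03],0.36],
    [[0.2,-0.2,0.03],0.443],
  ],
  grip=1,
)

```text
time: 1.08
tool_pos: [0.4352, 0.3782, 0.2291]
tool_rot: [0.0, -0.031, 1.0, 0.0]
contact_force: [1.3, 0.5, 0.2]
gripper_width: 1.002
```

Emit:
play_rows(
  deltas=[
    [[0.03,-0.035,0.0],0],
    [[0.06,-0.07,0.0],0],
    [[0.073,-0.076,0.0],0],
    [[0.073,-0.076,0.0],0],
  ],
)

```text
time: 1.58
tool_pos: [0.5074, 0.3035, 0.2285]
tool_rot: [-0.0, -0.029, 1.0, 0.0]
contact_force: [-0.3, -0.1, 0.1]
gripper_width: 0.995
```

```bash
cat > snap.py <<'E'
from h import *; import pickle,sys
tag=sys.argv[1]
s=status.state(); print(round(s["time"],2),s["tool_pos"].round(4),s["tool_rot"].round(4),s["contact_force"].round(2),round(s["gripper_width"],3))
for n in sys.argv[2:]:
    c=camera_params(n); im,d=grab_frame(n); cv2.imwrite(f"pics/{n}{tag}.png",im); pickle.dump((im,d,c),open(f"{n}{tag}.pkl","wb"))
E
python3 snap.py 1 wrist; python3 - <<'E'
from h import *; import pickle
im,d,c=pickle.load(open("wrist1.pkl","rb"))
v,u=np.mgrid[:480,:640]; P=p2w(c,u,v,d); 
m=(d>0)&(abs(P[...,0]-.507)<.07)&(abs(P[...,1]-.303)<.05)&(P[...,2]>.03)&(P[...,2]<.13)
q=P[m]; e=q[q[:,2]>.07]; s=q[(q[:,2]<.056)]
for n,a in(("ear",e),("shoe",s)): print(n,len(a),cv2.minAreaRect((a[:,:2]*1000).astype(np.float32)),np.percentile(a[:,2],[1,50,99]))
E
```

```text
1.57 [0.5074 0.3035 0.2285] [-3.000e-04 -2.900e-02  9.996e-01  2.000e-04] [-0.26 -0.15  0.08] 0.995
ear 1091 ((504.8778076171875, 304.513916015625), (47.66220474243164, 15.84788703918457), 3.174679756164551) [0.07315237 0.11239763 0.11705095]
shoe 3105 ((511.8233642578125, 304.93121337890625), (121.27117156982422, 40.05134582519531), 3.282802104949951) [0.0383829  0.04893274 0.05173661]
```

View pics/wrist1.png

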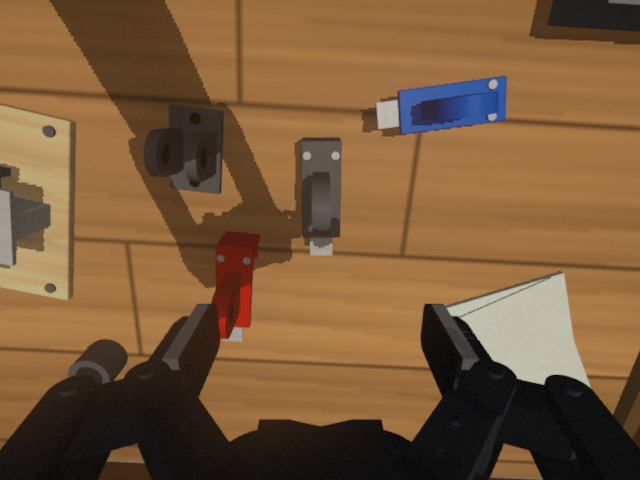

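Emit:
play_rows(
  deltas=[
    [[0.0,0.001,-0.05],0],
    [[0.0,0.001,-0.1],0],
    [[0.0,0.001,-0.15],0],
    [[0.0,0.001,-0.163],0],
    [[0.0,0.001,-0.163],0],
  ],
)

```text
time: 2.25
tool_pos: [0.5064, 0.3053, 0.0657]
tool_rot: [-0.0, -0.03, 1.0, -0.0]
contact_force: [0.2, 0.3, 0.9]
gripper_width: 1.002
```

Emit:
play_rows(
  deltas=[
    [[0,0,0],0],
    [[0,0,0],0],
    [[0,0,0],0],
    [[0,0,0],0],
    [[0,0,0],0],
  ],
  grip=-1,
)

```text
time: 2.88
tool_pos: [0.5077, 0.3046, 0.0665]
tool_rot: [0.001, -0.03, 1.0, 0.0]
contact_force: [-1.1, -0.4, 4.5]
gripper_width: 0.17
```

Emit:
play_rows(
  deltas=[
    [[0.0,0.0,0.02],0],
    [[0.0,0.0,0.06],0],
    [[0.0,0.0,0.11],0],
    [[0.0,0.0,0.15],0],
    [[0.0,0.0,0.17],0],
  ],
)

```text
time: 3.5
tool_pos: [0.5077, 0.3049, 0.2388]
tool_rot: [0.002, -0.03, 1.0, 0.001]
contact_force: [-0.1, -0.1, -3.6]
gripper_width: 0.166
```

Emit:
play_rows(
  deltas=[
    [[0.0,-0.03,0],-0.02],
    [[-0.005,-0.08,0],-0.06],
    [[-0.01,-0.13,0],-0.12],
    [[-0.016,-0.18,0],-0.18],
    [[-0.016,-0.23,0],-0.236],
  ],
)

```text
time: 4.12
tool_pos: [0.4896, 0.0731, 0.2341]
tool_rot: [-0.001, 0.089, 0.996, -0.0]
contact_force: [1.9, -0.4, -3.3]
gripper_width: 0.164
```

Emit:
play_rows(
  deltas=[
    [[0.0,-0.05,0],0],
    [[0,-0.1,0],0],
    [[0,-0.15,0],0],
    [[0,-0.2,0],0],
    [[0,-0.22,0],0],
  ],
)

```text
time: 4.75
tool_pos: [0.4899, -0.1474, 0.2341]
tool_rot: [-0.001, 0.09, 0.996, 0.0]
contact_force: [0.7, 1.0, -3.5]
gripper_width: 0.17
```

```bash
python3 snap.py 2 scene wrist
```

```text
4.75 [ 0.4899 -0.1474  0.2341] [-1.40e-03  8.97e-02  9.96e-01  4.00e-04] [ 0.68  1.02 -3.48] 0.17
```

View pics/scene2.png

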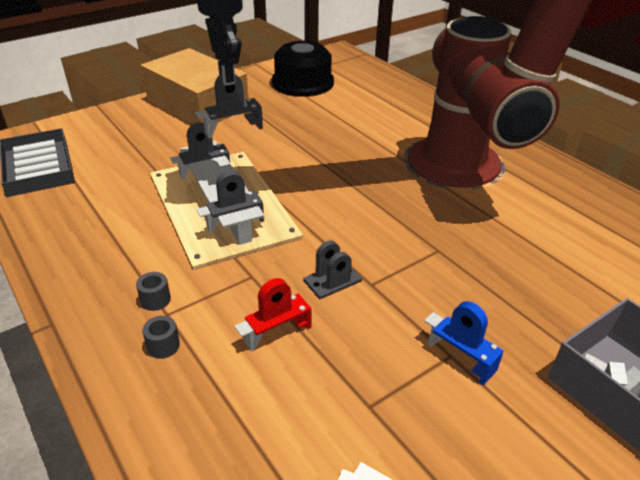

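View pics/wrist2.png

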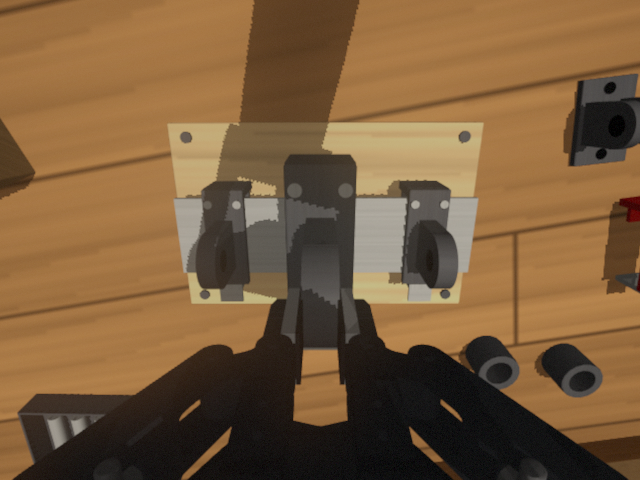

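```bash
cat > tilt.py <<'E'
from h import *; import pickle,sys
from scipy.spatial.transform import Rotation as Ro
bay=np.array([.5288,-.1515,.067]); yaw=np.radians(-10.1); Rb=Ro.from_euler('z',yaw).as_matrix()
tag=sys.argv[1]
s=status.state(); tp=(s["tool_pos"]-bay)@Rb
q=s["tool_rot"]; Rt=Ro.from_quat(np.r_[q[1:],q[0]]).as_matrix(); ya=np.degrees(np.arctan2(Rt[1,1],Rt[0,1]))-90
print("t",round(s["time"],2),"TCP bay(mm)",(tp*1000).round(1),"toolyaw",round(ya,2),"F",s["contact_force"].round(1),"w",round(s["gripper_width"],3))
c=camera_params("wrist"); im,d=grab_frame("wrist"); cv2.imwrite(f"pics/wrist{tag}.png",im); pickle.dump((im,d,c),open(f"wrist{tag}.pkl","wb"))
v,u=np.mgrid[:480,:640]; P=(p2w(c,u,v,d)-bay)@Rb*1000
L=P-tp*1000
V=im.max(2)
# shoe lip part: relative to TCP x -65..-22, |y|<16, z -45..+5
m=(d>0)&(L[...,0]>-72)&(L[...,0]<-25)&(abs(L[...,1])<18)&(L[...,2]>-55)&(L[...,2]<0)&(P[...,2]>-30)
A=P[m]; print("n",len(A))
# robust plane z=a x + b y + c
w=np.ones(len(A),bool)
for _ in range(8):
    X=np.c_[A[w][:,:2],np.ones(w.sum())]; p=np.linalg.lstsq(X,A[w][:,2],rcond=None)[0]
    r=A[:,2]-np.c_[A[:,:2],np.ones(len(A))]@p; w=abs(r)<max(1.5,2*np.std(r[w]))
a,b,cc=p; th=np.arctan(a); print("tilt deg (clip up +)",np.degrees(th).round(2),"roll",np.degrees(np.arctan(b)).round(2),"inliers",w.sum(),"res",r[w].std().round(2))
I=A[w]; xe=np.percentile(I[:,0],1); ym=(np.percentile(I[:,1],1)+np.percentile(I[:,1],99))/2
ze=a*xe+b*ym+cc
# lip end of top face = bracket (-50, 8)
cs,sn=np.cos(th),np.sin(th)
def br(x,z): # bracket pt -> bay
    return np.array([xe+(x+50)*cs-(z-8)*sn, ze+(x+50)*sn+(z-8)*cs])
print("lip-end top edge x,z",xe.round(1),ze.round(1),"ymid",ym.round(1))
for n,x,z in [("origin",0,0),("toe",-26,-22),("wallbot",-50,-40),("clipbot",51,-40),("tooth",35,-11),("ear c",5,50)]: print(" ",n,br(x,z).round(1))
E
python3 tilt.py 3
```

```text
t 4.85 TCP bay(mm) [-38.8  -2.  167.4] toolyaw -10.29 F [-0.7  0.3 -3.8] w 0.167
n 4325
tilt deg (clip up +) -0.03 roll 0.11 inliers 3264 res 0.64
lip-end top edge x,z -95.1 150.0 ymid -2.1
  origin [-45.1 142. ]
  toe [-71.1 120. ]
  wallbot [-95.1 102. ]
  clipbot [  5.9 102. ]
  tooth [-10.1 131. ]
  ear c [-40.1 192. ]
```

Emit:
play_rows(
  deltas=[
    [[0,0,-0.03],0],
    [[0,0,-0.06],0],
    [[0,0,-0.085],0],
    [[0,0,-0.095],0],
    [[0,0,-0.095],0],
  ],
)

```text
time: 5.52
tool_pos: [0.4907, -0.1444, 0.14]
tool_rot: [-0.001, 0.088, 0.996, 0.0]
contact_force: [-0.4, -0.7, -2.1]
gripper_width: 0.167
```

Emit:
play_rows(
  deltas=[
    [[0,0,-0.004],0],
    [[0,0,-0.007],0],
    [[0,0,-0.008],0],
  ],
)

```text
time: 5.9
tool_pos: [0.4912, -0.1456, 0.1334]
tool_rot: [0.0, 0.088, 0.996, -0.0]
contact_force: [-2.3, -0.3, 1.9]
gripper_width: 0.171
```

Emit:
play_rows(
  deltas=[
    [[-0.005,0.001,-0.003],0],
    [[-0.01,0.002,-0.006],0],
    [[-0.015,0.003,-0.009],0],
    [[-0.02,0.0036,-0.0125],0],
  ],
)

```text
time: 6.4
tool_pos: [0.4731, -0.1429, 0.1237]
tool_rot: [0.003, 0.088, 0.996, -0.001]
contact_force: [-3.0, 1.7, 9.9]
gripper_width: 0.169
```

```bash
python3 tilt.py 4; python3 snap.py 4 scene; python3 -c "
import cv2; a=cv2.imread('pics/scene4.png'); cv2.imwrite('pics/sc4.png',cv2.resize(a[60:260,130:330],None,fx=3,fy=3))"
```

```text
t 6.4 TCP bay(mm) [-56.4  -1.3  56.7] toolyaw -10.14 F [-3.   1.7  9.9] w 0.169
n 2239
tilt deg (clip up +) 10.04 roll 0.12 inliers 1866 res 0.67
lip-end top edge x,z -100.4 31.3 ymid -1.3
  origin [-49.8  32.1]
  toe [-71.6   5.9]
  wallbot [-92.1 -16. ]
  clipbot [7.4 1.6]
  tooth [-13.4  27.4]
  ear c [-53.6  82.2]
6.45 [ 0.4721 -0.1427  0.1232] [ 2.300e-03  8.830e-02  9.961e-01 -9.000e-04] [-3.93  0.25 10.41] 0.169
```

View pics/sc4.png

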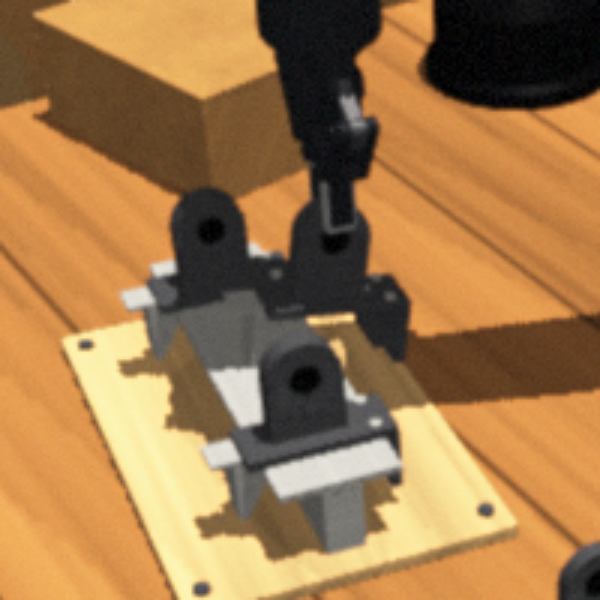

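Emit:
play_rows(
  deltas=[
    [[-0.005,0.001,-0.004],0],
    [[-0.009,0.0016,-0.008],0],
    [[-0.013,0.0023,-0.012],0],
    [[-0.017,0.003,-0.016],0],
    [[-0.02,0.0035,-0.02],0],
  ],
)

```text
time: 7.12
tool_pos: [0.4515, -0.1392, 0.1038]
tool_rot: [0.001, 0.088, 0.996, -0.001]
contact_force: [-9.3, 2.1, 13.9]
gripper_width: 0.168
```

```bash
python3 tilt.py 5
```

```text
t 7.12 TCP bay(mm) [-78.2  -1.5  36.8] toolyaw -10.13 F [-9.3  2.1 13.9] w 0.168
n 0
tilt deg (clip up +) 0.0 roll 0.0 inliers 0 res nan
  ret = _var(a, axis=axis, dtype=dtype, out=out, ddof=ddof,
  arrmean = um.true_divide(arrmean, div, out=arrmean,
  ret = ret.dtype.type(ret / rcount)
Traceback (most recent call last):
  File "tilt.py", line 21, in <module>
    I=A[w]; xe=np.percentile(I[:,0],1); ym=(np.percentile(I[:,1],1)+np.percentile(I[:,1],99))/2
               ~~~~~~~~~~~~~^^^^^^^^^^
IndexError: index -1 is out of bounds for axis 0 with size 0
```

View pics/wrist5.png

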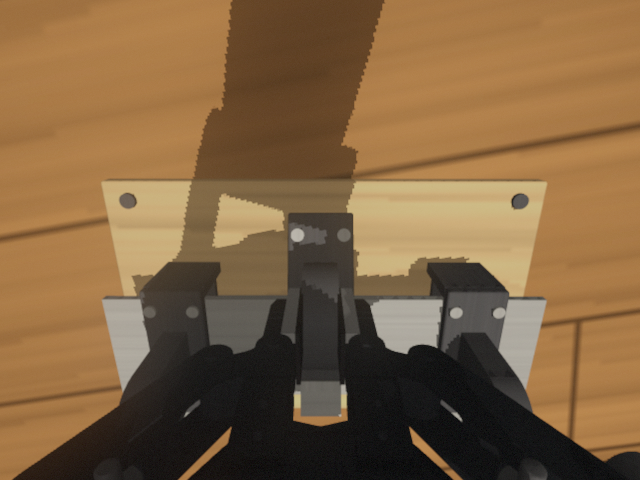

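```bash
python3 snap.py 5 scene; python3 -c "
import cv2,pickle; a=cv2.imread('pics/scene5.png'); cv2.imwrite('pics/sc5.png',cv2.resize(a[60:260,130:330],None,fx=3,fy=3))
im,d,c=pickle.load(open('wrist5.pkl','rb')); print(d[120:330:15,320].round(3))"
```

```text
7.17 [ 0.4511 -0.139   0.1028] [ 7.000e-04  8.830e-02  9.961e-01 -8.000e-04] [-6.72  1.3   9.07] 0.166
[0.266 0.268 0.274 0.277 0.274 0.274 0.277 0.217 0.217 0.216 0.159 0.152
 0.148 0.146]
```

View pics/sc5.png

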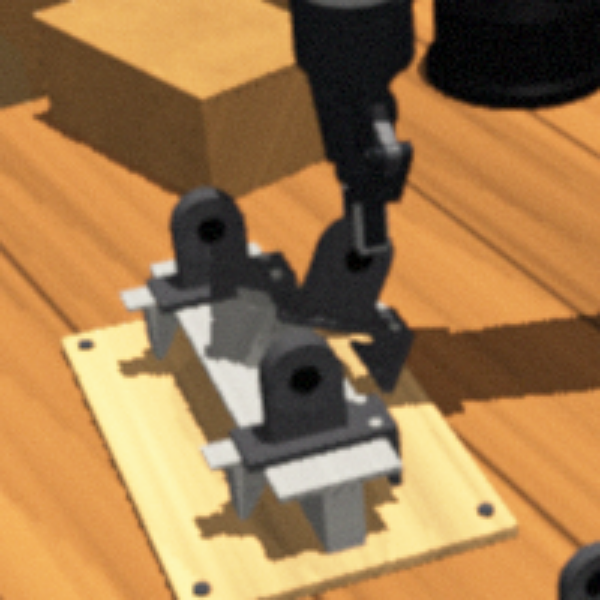

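```bash
python3 - <<'E'
from h import *; import pickle
from scipy.spatial.transform import Rotation as Ro
bay=np.array([.5288,-.1515,.067]); Rb=Ro.from_euler('z',-10.1,degrees=True).as_matrix()
im,d,c=pickle.load(open('wrist5.pkl','rb')); tp=np.array([-78.2,-1.5,36.8])
for r in range(200,300,8): print(r,((p2w(c,320,r,d[r,320])-bay)@Rb*1000-tp).round(1))
E
```

```text
200 [-18.9   0.8 -90.4]
208 [-12.1   0.8 -91.9]
216 [-23.3   1.  -31.9]
224 [-18.6   1.  -30.6]
232 [-14.1   0.9 -28.7]
240 [ -9.4   0.9 -27.2]
248 [ -5.2   0.9 -24.8]
256 [ -1.    0.9 -22.2]
264 [-16.1   1.   23.5]
272 [-16.1   1.1  32.2]
280 [-14.5   1.1  36.7]
288 [-12.7   1.1  40.8]
296 [-10.3   1.1  43.3]
```

```bash
sed -i 's/^m=.*/m=(d>0)\&(L[...,0]>-72)\&(L[...,0]<float(sys.argv[2]))\&(abs(L[...,1])<18)\&(L[...,2]>-55)\&(L[...,2]<-10)\&(P[...,2]>-30)/' tilt.py; sed -i 's/w=abs(r)<max(1.5,2\*np.std(r\[w\]))/w=abs(r)<max(1.5,2.0*np.median(abs(r[w])))/' tilt.py
```

Emit:
play_rows(
  deltas=[
    [[0,0,0.003],0],
    [[0,0,0.006],0],
    [[0,0,0.006],0],
  ],
)

```text
time: 7.6
tool_pos: [0.4503, -0.1381, 0.1054]
tool_rot: [-0.001, 0.088, 0.996, 0.0]
contact_force: [-0.7, 0.7, -1.9]
gripper_width: 0.168
```

```bash
python3 tilt.py 6 0
```

```text
t 7.6 TCP bay(mm) [-79.6  -0.6  38.4] toolyaw -10.13 F [-0.7  0.7 -1.9] w 0.168
n 2693
tilt deg (clip up +) 23.06 roll 0.15 inliers 2387 res 0.65
lip-end top edge x,z -104.5 5.9 ymid -0.6
  origin [-55.4  18.1]
  toe [-70.7 -12.3]
  wallbot [-85.7 -38.3]
  clipbot [7.2 1.3]
  tooth [-18.9  21.7]
  ear c [-70.4  66.1]
```

Emit:
play_rows(
  deltas=[
    [[0.008,-0.001,0.002],0],
    [[0.016,-0.003,0.002],0],
    [[0.024,-0.004,0.002],0],
    [[0.032,-0.006,0.002],0],
    [[0.036,-0.0065,0.002],0],
  ],
)

```text
time: 8.28
tool_pos: [0.4876, -0.145, 0.108]
tool_rot: [-0.0, 0.088, 0.996, 0.0]
contact_force: [-0.6, -0.0, -3.8]
gripper_width: 0.16
```

```bash
python3 tilt.py 7 0; python3 snap.py 7 scene; python3 -c "
import cv2; a=cv2.imread('pics/scene7.png'); cv2.imwrite('pics/sc7.png',cv2.resize(a[60:260,130:330],None,fx=3,fy=3))"
```

```text
t 8.28 TCP bay(mm) [-41.7  -0.8  41. ] toolyaw -10.12 F [-0.6 -0.  -3.8] w 0.16
n 2704
tilt deg (clip up +) 22.84 roll 0.07 inliers 2404 res 0.66
lip-end top edge x,z -66.7 8.5 ymid -0.8
  origin [-17.5  20.5]
  toe [-32.9  -9.8]
  wallbot [-48.1 -35.7]
  clipbot [45.   3.5]
  tooth [19. 24.]
  ear c [-32.3  68.6]
8.32 [ 0.4878 -0.145   0.1081] [1.000e-04 8.830e-02 9.961e-01 0.000e+00] [-0.74  0.24 -3.34] 0.17
```

View pics/sc7.png

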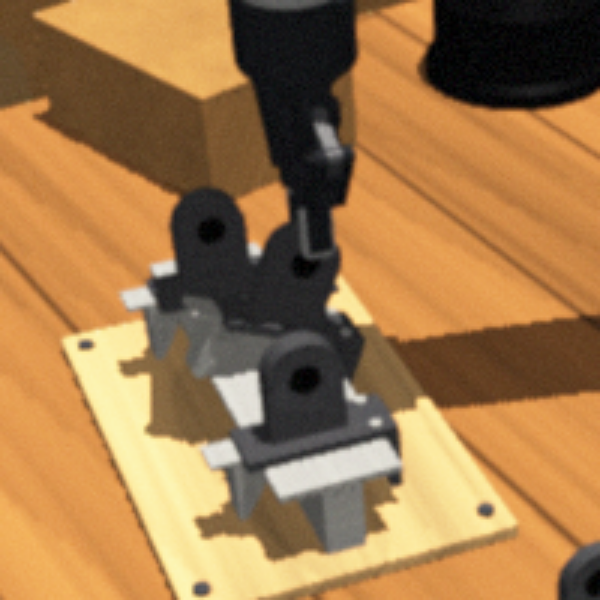

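View pics/wrist7.png

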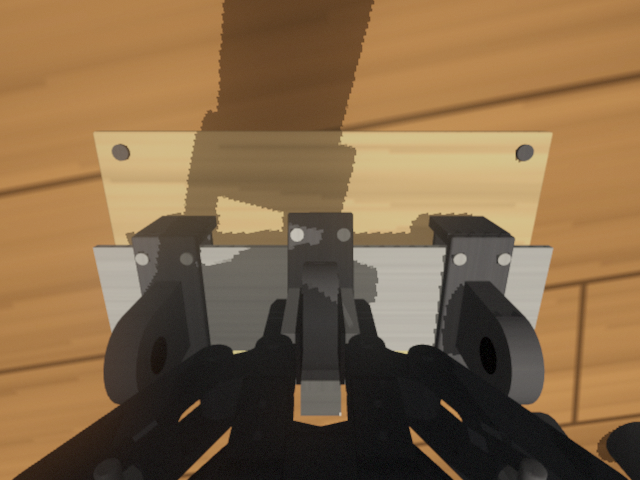

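Emit:
play_rows(
  deltas=[
    [[0.003,-0.0005,-0.001],0],
    [[0.006,-0.001,-0.002],0],
    [[0.009,-0.0016,-0.004],0],
    [[0.012,-0.002,-0.005],0],
    [[0.014,-0.0025,-0.007],0],
  ],
)

```text
time: 9.0
tool_pos: [0.5009, -0.1473, 0.1024]
tool_rot: [-0.001, 0.088, 0.996, 0.0]
contact_force: [-5.9, 2.3, 7.1]
gripper_width: 0.169
```

```bash
python3 tilt.py 8 0
```

```text
t 9.0 TCP bay(mm) [-28.2  -0.8  35.4] toolyaw -10.12 F [-5.9  2.3  7.1] w 0.169
n 2987
tilt deg (clip up +) 21.15 roll 0.02 inliers 2671 res 0.65
lip-end top edge x,z -55.8 3.7 ymid -0.8
  origin [-6.3 14.3]
  toe [-22.6 -15.6]
  wallbot [-38.5 -41.1]
  clipbot [55.7 -4.7]
  tooth [30.4 16.6]
  ear c [-19.6  62.7]
```

Emit:
play_rows(
  deltas=[
    [[0.003,-0.0005,-0.002],0],
    [[0.006,-0.001,-0.004],0],
    [[0.009,-0.0016,-0.006],0],
    [[0.011,-0.002,-0.008],0],
    [[0.011,-0.002,-0.008],0],
  ],
)

```text
time: 9.68
tool_pos: [0.5156, -0.1503, 0.0986]
tool_rot: [0.004, 0.088, 0.996, -0.001]
contact_force: [-1.4, 3.0, 14.7]
gripper_width: 0.165
```

```bash
python3 tilt.py 9 0
```

```text
t 9.68 TCP bay(mm) [-13.2  -1.1  31.6] toolyaw -10.13 F [-1.4  3.  14.7] w 0.165
n 3932
tilt deg (clip up +) 12.14 roll 0.22 inliers 3555 res 0.64
lip-end top edge x,z -55.3 5.9 ymid -1.1
  origin [-4.7  8.6]
  toe [-25.5 -18.3]
  wallbot [-45.2 -41. ]
  clipbot [ 53.6 -19.8]
  tooth [31.8  5.2]
  ear c [-10.3  58.6]
```

Emit:
play_rows(
  deltas=[
    [[0.002,-0.0004,-0.002],0],
    [[0.004,-0.0007,-0.004],0],
    [[0.006,-0.001,-0.006],0],
    [[0.008,-0.0014,-0.008],0],
    [[0.008,-0.0014,-0.01],0],
  ],
)

```text
time: 10.35
tool_pos: [0.5287, -0.1527, 0.0926]
tool_rot: [0.01, 0.088, 0.996, -0.001]
contact_force: [6.6, 3.1, 25.0]
gripper_width: 0.168
```

```bash
python3 tilt.py 10 -15
```

```text
t 10.35 TCP bay(mm) [ 0.1 -1.2 25.6] toolyaw -10.15 F [ 6.6  3.1 25. ] w 0.168
n 4539
tilt deg (clip up +) 3.64 roll 0.4 inliers 3784 res 0.61
lip-end top edge x,z -54.6 8.0 ymid -1.2
  origin [-4.2  3.2]
  toe [-28.7 -20.4]
  wallbot [-51.5 -39.9]
  clipbot [ 49.3 -33.5]
  tooth [31.4 -5.6]
  ear c [-2.4 53.4]
```

Emit:
play_rows(
  deltas=[
    [[0.002,-0.0003,-0.002],0],
    [[0.003,-0.0005,-0.004],0],
    [[0.003,-0.0005,-0.006],0],
    [[0.003,-0.0005,-0.006],0],
  ],
)

```text
time: 10.9
tool_pos: [0.533, -0.1533, 0.0898]
tool_rot: [0.011, 0.088, 0.996, -0.001]
contact_force: [2.4, 5.7, 31.8]
gripper_width: 0.165
```

```bash
python3 tilt.py 11 -18
```

```text
t 10.9 TCP bay(mm) [ 4.5 -1.1 22.8] toolyaw -10.14 F [ 2.4  5.7 31.8] w 0.165
n 4927
tilt deg (clip up +) 0.32 roll 0.13 inliers 3980 res 0.6
lip-end top edge x,z -54.5 9.0 ymid -1.0
  origin [-4.5  1.2]
  toe [-30.4 -20.9]
  wallbot [-54.3 -39. ]
  clipbot [ 46.7 -38.5]
  tooth [30.6 -9.6]
  ear c [ 0.2 51.3]
```

Emit:
play_rows(
  deltas=[
    [[0,0,0.003],0],
    [[0,0,0.004],0],
  ],
)

```text
time: 11.2
tool_pos: [0.5321, -0.1533, 0.0904]
tool_rot: [0.011, 0.088, 0.996, -0.002]
contact_force: [7.8, 2.0, 14.9]
gripper_width: 0.168
```

Emit:
play_rows(
  deltas=[
    [[0,0,0],0],
    [[0,0,0],0],
    [[0,0,0],0],
  ],
  grip=0.1,
)

```text
time: 11.58
tool_pos: [0.5224, -0.1511, 0.0802]
tool_rot: [-0.001, 0.088, 0.996, 0.0]
contact_force: [-0.1, 0.5, 0.5]
gripper_width: 0.55
```

Emit:
play_rows(
  deltas=[
    [[0,0,0.02],0],
    [[0,0,0.05],0],
    [[0,0,0.09],0],
    [[0,0,0.13],0],
    [[0,0,0.13],0],
  ],
)

```text
time: 12.2
tool_pos: [0.5255, -0.1524, 0.2173]
tool_rot: [0.005, 0.088, 0.996, -0.002]
contact_force: [-0.2, -0.2, -0.5]
gripper_width: 0.549
```

```bash
python3 snap.py 12 scene wrist top; python3 - <<'E'
from h import *; import pickle
from scipy.spatial.transform import Rotation as Ro
bay=np.array([.5288,-.1515,.067]); Rb=Ro.from_euler('z',-10.1,degrees=True).as_matrix()
for n in ["wrist","top","scene"]:
    im,d,c=pickle.load(open(n+'12.pkl','rb')); v,u=np.mgrid[:480,:640]; P=(p2w(c,u,v,d)-bay)@Rb*1000
    for yc in (-100,0,100):
        m=(d>0)&(abs(P[...,1]-yc)<25)&(abs(P[...,0])<70)
        sh=m&(P[...,2]>4)&(P[...,2]<13)&(P[...,0]<-24); q=P[sh]
        ea=m&(P[...,2]>62)&(P[...,2]<80); e=P[ea]
        if len(q)>30:
            p=np.linalg.lstsq(np.c_[q[:,:2],np.ones(len(q))],q[:,2],rcond=None)[0]
            print(n,yc,"shoe xmin",np.percentile(q[:,0],1).round(1),"y",np.percentile(q[:,1],[1,99]).round(1),"z",np.median(q[:,2]).round(1),"slopes deg",np.degrees(np.arctan(p[:2])).round(2))
        if len(e)>20: print("    ear xyz med",((np.percentile(e,2,axis=0)+np.percentile(e,98,axis=0))/2).round(1),"top",np.percentile(e[:,2],99).round(1))
        cl=m&(im.min(2)>120)&(P[...,0]>52)
        if cl.sum()>10: print("    clip med",np.median(P[cl],0).round(1))
a=cv2.imread('pics/scene12.png'); cv2.imwrite('pics/sc12.png',cv2.resize(a[100:260,130:330],None,fx=4,fy=4)[:600])
E
```

```text
12.2 [ 0.5255 -0.1524  0.2173] [ 0.0046  0.0883  0.9961 -0.0016] [-0.16 -0.17 -0.54] 0.549
wrist -100 shoe xmin -51.4 y [-117.6  -78.4] z 9.2 slopes deg [ 0.82 -0.75]
    ear xyz med [  2.2 -98.2  69.7] top 77.0
wrist 0 shoe xmin -54.5 y [-19.7  19.2] z 9.2 slopes deg [0.8  0.08]
    ear xyz med [-1.  -0.3 70. ] top 77.0
    clip med [58.5  4.3  7.2]
wrist 100 shoe xmin -50.9 y [ 81.4 120.6] z 9.1 slopes deg [0.59 0.95]
    ear xyz med [  2.6 101.1  69.6] top 76.9
    clip med [ 60.8 101.2   7.1]
top -100 shoe xmin -49.6 y [-120.2 -103. ] z 8.3 slopes deg [0.66 2.65]
top 0 shoe xmin -53.1 y [-21.2  18.1] z 8.1 slopes deg [ 0.7  -0.75]
    ear xyz med [-9.5 -1.6 69.1] top 75.9
    clip med [61.5  6.2  3.9]
top 100 shoe xmin -49.7 y [ 80.8 119.1] z 8.0 slopes deg [ 1.76 -0.87]
    ear xyz med [ 5.3 99.8 69.8] top 77.3
    clip med [ 61.5 105.8   3.6]
    ear xyz med [  4.6 -95.6  68.4] top 74.6
scene 0 shoe xmin -54.0 y [-17.7  22.7] z 7.1 slopes deg [ 4.21 -0.02]
    ear xyz med [ 1.5  2.2 68.5] top 75.3
    clip med [61.   8.2  3.1]
scene 100 shoe xmin -49.9 y [ 82.1 123.4] z 7.2 slopes deg [ 0.7  -0.62]
    ear xyz med [  5.2 103.5  68.6] top 75.2
    clip med [ 62.  108.1   4. ]
```

View pics/sc12.png

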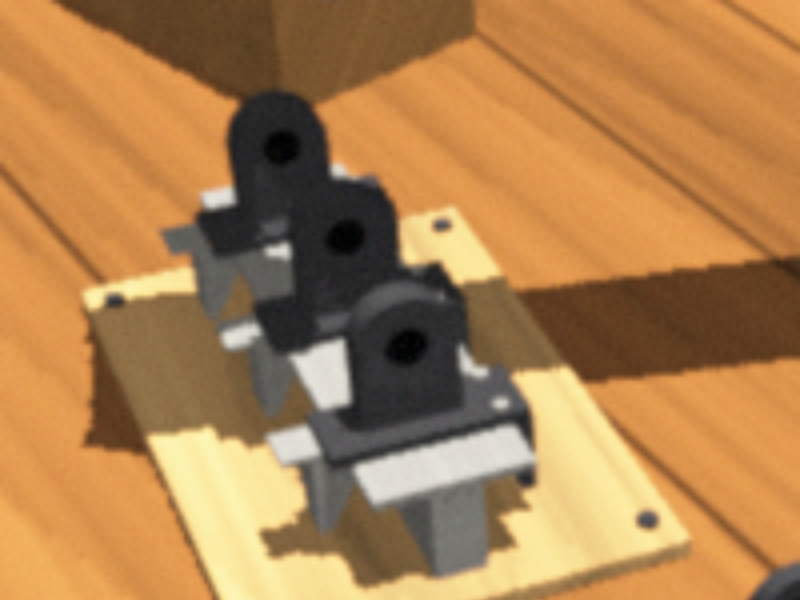

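View pics/wrist12.png

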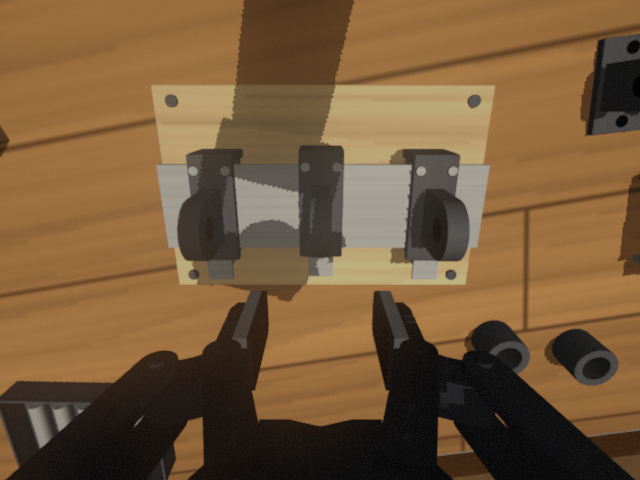

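```bash
python3 - <<'E'
from h import *
from plant import ticket
print(ticket.job_done()); print(status.state()["time"])
E
```

```text
the job is handed in; nothing more can be done
None
the job is handed in; nothing more can be done
```

The loose dark single-ear bracket is on the rail in the gap between the two fitted ones, and I handed the job in at about 12.4 s of the 42 s allowed. No verdict was reported.

**How it was done:** I gripped the bracket by its ear and pressed its clip foot on the rail top, which pivoted it in the pads to about 23° with the clip end up. I then slid the lip under the rail's near edge. The lip tip measured x -33 mm, z -10 mm in the bay frame, with the bracket still tilted 22.8°. I pushed it down and forward until it lay flat, at about 32 N by the wrist reading, then let go and lifted clear.

**Last checks:**

| Check | Result |
|---|---|
| Origin across the rail | about -3 to -5 mm from the bay |
| Origin along the rail | within about 2 mm of the gap's middle |
| Level | about 0.8° in the wrist view, like the neighbours' 0.6–0.8° |
| Shoe height | same as the neighbours to 0.1 mm in each camera |
| Tool | 125 mm above the grasp, with almost no contact force |

- **Clip snap:** I inferred it from the bracket staying flat after release; no picture shows the tooth under the edge.
- **Clevis:** the arm passed well above it and it shows no sign of having moved, but I did not measure it again at the end.
- **Readings that disagreed:** the scene camera gave a 4.2° slope from a sparse view, and the top camera put the ear about 9 mm off, probably because the gripper was in its view. The wrist camera and the neighbour comparison contradict both.
- **Slip in the pads:** the bracket slid by up to about 15 mm during tilting. I measured it again and corrected for it at each step.

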